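# Scan the gumball jar at the snack counter

## Robot

A 6-joint arm with a two-finger parallel gripper is mounted at the origin on the work surface. World frame = base frame: x ahead of the robot, y to its left, z up, the work surface at z = 0. Lengths are in m, angles in rad, forces in N, time in s.
With the tool pointing down it reaches from about 0.35 to 0.875 m from the base axis. Payload 15.5 kg.
Tool frame: the origin (TCP) lies between the finger pads; the fingertips stand 8 mm ahead of it and the grasp point (between the pads) lies 11 mm behind it (env.tips_ahead is the distance from the TCP to the fingertips, in m); z points along the fingers, y is the line along which they close (so a half turn about z gives the same grasp; the last joint's range is limited). The gripper opens to 85 mm and grips with 20 to 120 N. Pads are 22 mm wide; open, the fingers measure 114 mm over their backs; the gripper's body (76 mm by 85 mm) begins 54 mm behind the grasp point. The pads swing forward as they close: fully open they stand 13 mm farther back than shut.
Start: joints at [1.238, 0.494, 1.345, -0, 1.302, -0.096], TCP at [0.147, 0.607, 0.239] pointing down, gripper open.
Joint ranges: [-2.91, 2.91], [-0.82, 2.16], [0.22, 2.67], [-1.22, 4.37], [0.12, 2.79], [-3.08, 3.08]. Speed limits (rad/s): [1.89, 1.89, 2.57, 3.01, 3.01, 3.01].

## Interface

Orientations are given as a unit quaternion [x, y, z, w].
In Python, from station import env, get_image, finder gives the robot as it stands.
- The arm moves only by the tool carry_out, never from a script. Its argument "rows" is a list of rows, each an object with "hand": the finger opening in m, from 0 to 0.0854; "delta_pos": the shift along the tool's x, y, z in m, a list of three; "roll": the turn about the tool's z in rad. A call has 1 to 5 rows; each row shifts and turns the commanded pose from where the row before left it, along the tool's axes as they then stand; what a row does not reach is not made up. A row lasts 1/12 s, in which the tool goes at most 41.7 mm and 7.16 degrees, less where a joint would pass 70% of its speed; a pose out of reach is approached as far as the arm can. A call is refused whole if a number of a shift passes 0.0417 or a number of a turn 0.125, either way. A call with a gripper value outside its range is refused whole. The fingers move at their own pace and stop on an object; "force" is the grip in N (left out, the last holds). Time passes only in rows, so rows that do not move let the fingers close. It gives the time, the measured TCP pose, the force, the opening and the grip force at its end, in the units of the state.
- env.read_state(): the state, without advancing time (a new reading comes with each control period).
- get_image(name): name is "side" or "top"; returns a dict with "image" (480x640x3 uint8, blue, green, red), "z_map" (480x640 float32, m along the optical axis (not along the pixel's ray), 0 where there is no reading), "mtx" (3x3 intrinsics, pixels), "view" (4x4, takes a point from world to camera coordinates). Camera axes: x right, y down, z forward; pixel columns grow to the right and rows downward; lengths in m; the calibration is good to about 2 mm. A picture is of the moment at which its call begins.
- env.hand_in(): hands the job in; it is judged then, once.
Trained networks look in the newest picture that a camera, given by its name, has taken for a name from the list of things; names that differ only in an ending like _2 or _b are one class to them, and where a whole thing is asked for, a point or a joint stands for the part that bears it (a point fixed in the world has none). Each returns a list of dicts, best first, with "score" (0 to 1); they miss things now and then, are a little off and sometimes report something else, mostly with a low value. They report only what shows in the picture. A call takes as long as a camera call.
- finder.silhouettes(camera, target): "pixels" (480x640 bool, what is visible of it) and "extent" ([left, top, right, bottom] in pixels, round what is visible of it).
- finder.mark_of(camera, target): "centre" ([column, row] in pixels: a listed point, or the origin of a listed thing).
The state is a dict: "time": time; "q": joint angles; "joint_vel": joint speeds; "effort": joint torques, N m; "eef_pos": TCP position; "orientation": TCP orientation; "ft_force": force on the tool from outside, world axes, zero at the start; "wrist_torque": the same for the moment, N m; "finger_gap": finger opening in m; "grasp_force": force on a finger pad.
Only numpy, scipy, OpenCV 4.12 (cv2) and the standard library are available. Lean on these libraries where they do the work, as an engineer would, in place of code of your own. Each camera call takes 0.05 s, during which the arm holds its last target. There are 200 camera calls.

## Task

Book in the new gumball jar at the counter's scan station: stand the orange jar with the red lid upright inside the ring of the scan pad, turned so that its white barcode label squarely faces the scanner's red window, and let go of it. Then swing the lamp on its stiff arm over the pad so that it hangs above the jar and stays there. Leave the blue-lidded jar, the mug and the remote control where they are.

Things in the scene. Friction and masses are not known exactly. Their poses are not given: they have to be found in the camera images.
- jar: The jar to scan: upright orange cylinder with red lid, 58 mm in diameter over its whole height, 115 mm tall, about 0.25 kg. Origin: centre of its underside; z up; x points out through the middle of its white barcode label. A white seal strip 12 mm wide runs from the label over the lid's edge to the lid's centre: from above, it points from the centre towards the label.
- jar_label (a point): Middle of the white barcode label (about 37 degrees either side, 55 mm tall) on the jar's wall: 29 mm along x from the jar's axis, 48 mm above its underside.
- station: Fixed scan station: grey base plate 225 x 260 mm, 6 mm thick. Origin: under the scan pad's centre, at counter height; x points from the pad to the scanner, z up. Black scanner block (70 mm along x, 100 along y, top at 100 mm), its dark red window in the face 83 mm from the pad's centre, looking at the pad. The lamp's upright post (16 mm thick, 168 mm high) is at x 0, y -150 mm.
- pad (a point): Centre of the scan pad on top of the base plate, 6 mm above the counter: a flat white disc 88 mm in diameter edged by a thin black ring, with a red line on the plate from it to the scanner window.
- window (a point): Centre of the scanner's dark red window (70 mm wide, 50 mm tall), 83 mm along the station's x from the pad's centre, 56 mm above the counter.
- lamp (a joint): Angle of the lamp's level arm about its upright post, rad: 0 = lamp straight above the pad's centre, positive = swung away towards the scanner's side (clockwise seen from above). Limits -0.5 and 1.75, no stop at 0. Stiff hinge: about 2.5 N at the grip moves it and it stays where it is left.
- lamp_grip (a point): Grip point of the lamp: on the axis of its orange upright knob (round, 20 mm thick, 195 to 240 mm above the counter), 224 mm above the counter, 150 mm from the hinge axis. The knob stands on top of the round white lamp shade (60 mm in diameter, underside 164 mm above the counter), straight above the lamp's centre.
- lamp_hinge (a point): Point on the upright hinge axis of the lamp's arm, on the post, at the height of the arm (180 mm above the counter); 150 mm from the pad's centre in plan.
- blue_jar: Bystander: white jar with a blue lid and no label, 58 mm in diameter, 115 mm tall, upright. Origin: centre of its underside.
- mug: Bystander: blue ceramic mug, 78 mm across, 90 mm tall, handle towards its +y. Origin: centre of its underside.
- remote: Bystander: white remote control lying flat, 160 x 44 x 18 mm, long side along its x. Origin: centre of its underside.

How it is judged:
By the outcome, as a careful person would: the job done as asked, in the order asked, and still so for the second after the job is handed in, with the robot touching nothing.
It also fails if it takes over 64 s, if anything falls off the work surface, if the arm or the gripper's body presses on something with over 40 N, if the wrist force passes 120 N, or if a joint passes its speed limit or range.

## Working session

There is one attempt and no reset: what is moved stays moved. The work goes in short steps, Python scripts to look and compute and a tool call to move; the robot and the scene stay as the last step left them, time stands still between calls to the robot, and variables do not carry over. Pictures are saved under pics/ and viewed, at most 10 in all, crops included, and the job is handed in when it is done.

Besides the shell and the picture viewer there is one more tool, called as a command line: name --argument value ..., lists and objects as JSON in quotes. carry_out: Moves the arm, as the interface text tells. Its arguments: {"type":"object","properties":{"rows":{"type":"array","items":{"type":"object","properties":{"hand":{"type":"number"},"delta_pos":{"type":"array","items":{"type":"number"}},"roll":{"type":"number"}}}},"force":{"type":"number"}},"required":["rows"]}

```bash
mkdir -p pics; cat > h.py <<'E'
import numpy as np, cv2
from station import env, get_image, finder
def pts(d):
    z=d["z_map"];K=d["mtx"];v,u=np.mgrid[:480,:640]
    c=np.stack([(u-K[0,2])/K[0,0]*z,(v-K[1,2])/K[1,1]*z,z],-1)
    V=d["view"];return (c-V[:3,3])@V[:3,:3]
E
python3 - <<'E'
from h import *
ims={}
for n in("top","side"):
    d=get_image(n);cv2.imwrite(f"pics/{n}0.png",d["image"]);P=pts(d);ok=d["z_map"]>0
    print(n,"cam at",(-d["view"][:3,:3].T@d["view"][:3,3]).round(3))
    for t in("jar","jar_label","station","pad","window","lamp_grip","lamp_hinge","blue_jar","mug","remote"):
        for r in finder.mark_of(n,t)[:1]:
            u,v=np.clip(np.round(r["centre"]).astype(int),0,[639,479]);print(n,t,"mark",np.round(r["centre"],1),round(r["score"],2),P[v,u].round(3))
        if t in("pad","window","jar_label"):continue
        for r in finder.silhouettes(n,t)[:1]:
            m=r["pixels"]&ok;q=P[m];zt=np.percentile(q[:,2],97);top=q[q[:,2]>zt-.006]
            print("   sil",r["extent"],round(r["score"],2),"ztop",zt.round(3),"top mid",((top.min(0)+top.max(0))/2).round(3),"ext",np.ptp(top,axis=0).round(3))
E
```

```text
top cam at [ 0.471 -0.057  1.234]
top jar mark [383.4 234.8] 0.57 [ 0.539 -0.148  0.114]
   sil [371.2, 218.2, 407.4, 249.2] 0.78 ztop 0.118 top mid [ 0.543 -0.162  0.116] ext [0.057 0.055 0.009]
top jar_label mark [379.2 221.8] 0.56 [ 0.573 -0.148 -0.001]
top station mark [248.3 282. ] 0.83 [0.44  0.121 0.01 ]
   sil [374.2, 218.4, 403.9, 251.5] 0.48 ztop 0.118 top mid [ 0.543 -0.162  0.116] ext [0.057 0.055 0.009]
top pad mark [247.9 284.8] 0.89 [0.434 0.121 0.008]
top window mark [203.3 274. ] 0.82 [0.455 0.203 0.065]
top lamp_grip mark [163.8 200.8] 0.62 [0.58  0.236 0.24 ]
   sil [154.7, 188.8, 264.4, 221.3] 0.62 ztop 0.24 top mid [0.58  0.239 0.239] ext [0.017 0.02  0.009]
top lamp_hinge mark [253.2 206. ] 0.57 [0.58  0.09  0.193]
top blue_jar mark [439.8 227. ] 0.72 [ 0.556 -0.255  0.117]
   sil [426.7, 204.8, 464.8, 237.0] 0.7 ztop 0.118 top mid [ 0.567 -0.274  0.117] ext [0.057 0.057 0.009]
top mug mark [415.1 144.3] 0.77 [ 0.739 -0.221  0.006]
   sil [385.5, 118.5, 439.1, 164.7] 0.98 ztop 0.091 top mid [ 0.734 -0.221  0.091] ext [0.077 0.075 0.011]
top remote mark [418.7 33
[... 793 characters left out ...]
79 0.239 0.238] ext [0.017 0.02  0.009]
side lamp_hinge mark [321.3 190. ] 0.67 [0.578 0.077 0.182]
   sil [185.0, 359.5, 223.6, 466.7] 0.66 ztop 0.021 top mid [ 0.348 -0.229  0.019] ext [0.051 0.162 0.008]
side blue_jar mark [361.9 410.1] 0.6 [ 0.554 -0.299  0.037]
   sil [343.2, 334.2, 391.4, 428.8] 0.6 ztop 0.117 top mid [ 0.565 -0.274  0.114] ext [0.056 0.059 0.008]
side mug mark [458.3 362.3] 0.73 [ 0.711 -0.25   0.042]
   sil [429.8, 299.5, 495.3, 385.8] 0.77 ztop 0.091 top mid [ 0.733 -0.221  0.089] ext [0.078 0.08  0.008]
side remote mark [204.8 410.3] 0.7 [ 0.353 -0.244  0.019]
   sil [185.8, 359.3, 223.5, 464.8] 0.91 ztop 0.021 top mid [ 0.348 -0.229  0.019] ext [0.051 0.163 0.008]
```

View pics/top0.png

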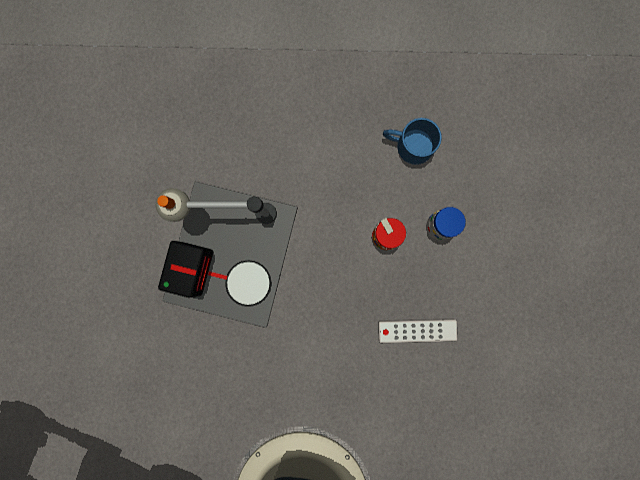

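View pics/side0.png

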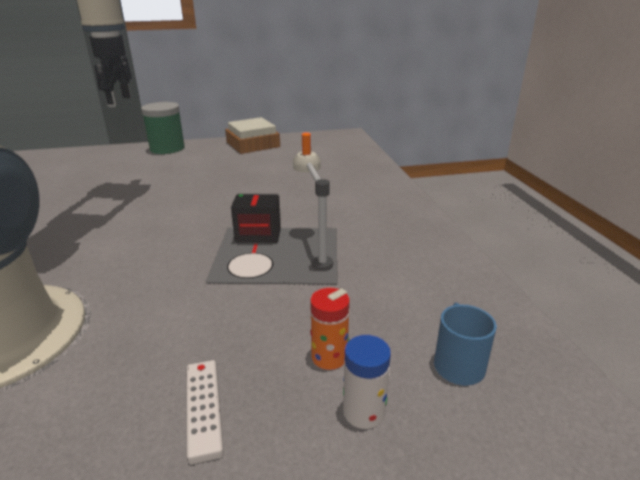

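The top view shows the red-lidded jar at (390,234) with its strip pointing up-left. The blue jar is at (449,222), the pad at (248,283), the scanner at (186,269), the lamp knob at (164,202) and the post at (256,205). The side view agrees, and nothing stands on the pad. Next I'll fit the jar, strip, pad and lamp more precisely.

```bash
cat >> h.py <<'E'
def tool():
    from scipy.spatial.transform import Rotation as R
    s=env.read_state();return s,R.from_quat(s["orientation"]).as_matrix()
def plane(d,uv,z):
    K=d["mtx"];V=d["view"];c=np.linalg.inv(K)@np.array([uv[0],uv[1],1.]);r=V[:3,:3].T@c;o=-V[:3,:3].T@V[:3,3]
    return o+r*(z-o[2])/r[2]
def big(m):
    n,l,s,c=cv2.connectedComponentsWithStats(m.astype(np.uint8));return l==1+np.argmax(s[1:,4])
def near(P,xy,r):return np.hypot(P[...,0]-xy[0],P[...,1]-xy[1])<r
def measure(jar,pad=(.437,.12)):
    d=get_image("top");P=pts(d);b,g,r=[d["image"][...,i].astype(int) for i in range(3)]
    lid=near(P,jar,.045)&(P[...,2]>.1); v,u=np.nonzero(lid)
    hl=np.median(P[lid][:,2])
    (cu,cv),rad=cv2.minEnclosingCircle(np.stack([u,v],1).astype(np.float32))
    red=big(lid&(r>120)&(g<80));h=np.zeros_like(b,np.uint8)
    c,_=cv2.findContours(red.astype(np.uint8),0,1);hull=cv2.convexHull(c[0]);cv2.fillPoly(h,[hull],1)
    w=lid&(g>100)&(b>90);v,u=np.nonzero(w)
    q=np.array([plane(d,(a,e),hl) for a,e in zip(u,v)])
    lidc=np.mean([plane(d,p,hl) for p in np.argwhere(lid)[:,::-1]],0)
    dirv=q.mean(0)-lidc; ax=np.linalg.svd((q-q.mean(0))[:,:2])[2][0]; ax*=np.sign(ax@dirv[:2])
    print("lid c",lidc.round(4),"h",hl.round(4),"strip n",len(q),"yaw centre->mean",np.degrees(np.arctan2(dirv[1],dirv[0])).round(1),"axis",np.degrees(np.arctan2(ax[1],ax[0])).round(1),"len",np.hypot(*dirv[:2]).round(3))
    return d,P
E
python3 - <<'E'
from h import *
d,P=measure((.543,-.162))
b,g,r=[d["image"][...,i].astype(int) for i in range(3)]
Q=np.array([[plane(d,(u,v),.006) for u in range(640)] for v in range(480)])
w=big(near(Q,(.437,.12),.07)&(g>130)&(b>120));print("pad",Q[w].mean(0).round(4),np.ptp(Q[w],axis=0).round(4))
# yaw from base plate rectangle (grey plate depth 6 mm is unreliable): scanner top, red line
m=near(P,(.46,.24),.09)&(P[...,2]>.092)&(P[...,2]<.112);m=big(m);v,u=np.nonzero(m)
q=P[m][:,:2];R_=cv2.minAreaRect(q.astype(np.float32));print("scanner",R_)
pad=Q[w].mean(0);s=np.array(R_[0]);print("yaw pad->scanner",np.degrees(np.arctan2(*(s-pad[:2])[::-1])),np.hypot(*(s-pad[:2])))
l=near(Q,pad[:2],.083)&(r>120)&(g<70)&(b<70);c=Q[l].mean(0);print("line",l.sum(),c.round(4),np.degrees(np.arctan2(*(c-pad)[1::-1])))
for n in("top","side"):
    if n=="side":d=get_image(n);P=pts(d)
    k=near(P,(.58,.238),.03)&(P[...,2]>.2)&(P[...,2]<.25)&(d["image"][...,2]>120)&(d["image"][...,0]<80)
    print(n,"knob",P[k].mean(0).round(4),P[k].min(0).round(4),P[k].max(0).round(4))
    k=near(P,(.582,.087),.025)&(P[...,2]>.17)
    print(n,"post top",P[k].mean(0).round(4),P[k].min(0).round(4),P[k].max(0).round(4))
s,T=tool();print(T.round(3),s["eef_pos"],s["q"])
E
```

```text
lid c [ 0.5427 -0.1616  0.1145] h 0.1145 strip n 89 yaw centre->mean 26.1 axis 30.0 len 0.015
pad [0.4386 0.1219 0.006 ] [0.0872 0.0859 0.    ]
scanner ((0.46422260999679565, 0.23946957290172577), (0.0706307515501976, 0.09980722516775131), 77.27230072021484)
yaw pad->scanner 77.72120296597146 0.12032060969685897
line 70 [0.4522 0.1837 0.006 ] 77.64744019846778
top knob [0.5806 0.2388 0.2395] [0.5715 0.2294 0.2339] [0.5893 0.2478 0.2442]
top post top [0.5829 0.0902 0.1901] [0.5702 0.0749 0.1714] [0.5963 0.1115 0.1981]
side knob [0.5781 0.2334 0.2223] [0.5699 0.227  0.2001] [0.5875 0.2428 0.2421]
side post top [0.5812 0.0827 0.1852] [0.5688 0.0744 0.1703] [0.5955 0.1014 0.1953]
[[-0.972  0.236 -0.   ]
 [ 0.236  0.972 -0.   ]
 [-0.    -0.    -1.   ]] [0.14721763 0.60740792 0.23925609] [ 1.23750944e+00  4.93621538e-01  1.34552204e+00 -8.14622039e-06
  1.30248411e+00 -9.54961807e-02]
```

carry_out --rows '[{"hand": 0.085, "delta_pos": [-0.0226, -0.0262, 0], "roll": 0}, {"hand": 0.085, "delta_pos": [-0.0226, -0.0262, 0], "roll": 0}, {"hand": 0.085, "delta_pos": [-0.0226, -0.0262, 0], "roll": 0}, {"hand": 0.085, "delta_pos": [-0.0226, -0.0262, 0], "roll": 0}, {"hand": 0.085, "delta_pos": [-0.0226, -0.0262, 0], "roll": 0}]'

```text
time: 2.32
eef_pos: [0.2265, 0.452, 0.2393]
orientation: [0.118, 0.993, 0.0, 0.0]
ft_force: [0.7, 0.1, 0.8]
finger_gap: 0.0848
grasp_force: 0.0
```

carry_out --rows '[{"hand": 0.085, "delta_pos": [-0.0226, -0.0262, 0], "roll": 0}, {"hand": 0.085, "delta_pos": [-0.0226, -0.0262, 0], "roll": 0}, {"hand": 0.085, "delta_pos": [-0.0226, -0.0262, 0], "roll": 0}, {"hand": 0.085, "delta_pos": [-0.0226, -0.0262, 0], "roll": 0}, {"hand": 0.085, "delta_pos": [-0.0226, -0.0262, 0], "roll": 0}]'

```text
time: 2.73
eef_pos: [0.3055, 0.2981, 0.2395]
orientation: [0.118, 0.993, 0.0, 0.0]
ft_force: [0.3, 0.7, -0.2]
finger_gap: 0.0848
grasp_force: 0.0
```

carry_out --rows '[{"hand": 0.085, "delta_pos": [-0.0226, -0.0262, 0], "roll": 0}, {"hand": 0.085, "delta_pos": [-0.0226, -0.0262, 0], "roll": 0}, {"hand": 0.085, "delta_pos": [-0.0226, -0.0262, 0], "roll": 0}, {"hand": 0.085, "delta_pos": [-0.0226, -0.0262, 0], "roll": 0}, {"hand": 0.085, "delta_pos": [-0.0226, -0.0262, 0], "roll": 0}]'

```text
time: 3.15
eef_pos: [0.3846, 0.144, 0.2395]
orientation: [0.119, 0.993, 0.0, 0.0]
ft_force: [1.4, -0.0, -1.1]
finger_gap: 0.0852
grasp_force: 0.0
```

carry_out --rows '[{"hand": 0.085, "delta_pos": [-0.0226, -0.0262, 0], "roll": 0}, {"hand": 0.085, "delta_pos": [-0.0226, -0.0262, 0], "roll": 0}, {"hand": 0.085, "delta_pos": [-0.0226, -0.0262, 0], "roll": 0}, {"hand": 0.085, "delta_pos": [-0.0226, -0.0262, 0], "roll": 0}, {"hand": 0.085, "delta_pos": [-0.0226, -0.0262, 0], "roll": 0}]'

```text
time: 3.57
eef_pos: [0.4636, -0.0102, 0.2395]
orientation: [0.119, 0.993, -0.0, 0.0]
ft_force: [1.2, 1.2, 0.0]
finger_gap: 0.085
grasp_force: 0.0
```

carry_out --rows '[{"hand": 0.085, "delta_pos": [-0.0226, -0.0262, 0], "roll": 0}, {"hand": 0.085, "delta_pos": [-0.0226, -0.0262, 0], "roll": 0}, {"hand": 0.085, "delta_pos": [-0.0226, -0.0262, 0], "roll": 0}, {"hand": 0.085, "delta_pos": [-0.0226, -0.0262, 0], "roll": 0}, {"hand": 0.085, "delta_pos": [-0.0226, -0.0262, 0], "roll": 0}]'

```text
time: 3.98
eef_pos: [0.5425, -0.164, 0.2393]
orientation: [0.119, 0.993, -0.0, 0.0]
ft_force: [1.3, 0.7, 1.0]
finger_gap: 0.0851
grasp_force: 0.0
```

carry_out --rows '[{"roll": 0.12}, {"roll": 0.12}, {"roll": 0.12}, {"roll": 0.12}, {"roll": 0.12}]'

```text
schema error: expected keys hand, delta_pos, roll
```

carry_out --rows '[{"roll": 0.12}, {"roll": 0.12}, {"delta_pos": [0, 0, 0]}]'

```text
schema error: expected keys hand, delta_pos, roll
```

carry_out --rows '[{"hand": 0.085, "delta_pos": [0, 0.002, 0], "roll": 0.12}, {"hand": 0.085, "delta_pos": [0, 0, 0], "roll": 0.12}, {"hand": 0.085, "delta_pos": [0, 0, 0], "roll": 0.12}, {"hand": 0.085, "delta_pos": [0, 0, 0], "roll": 0.12}, {"hand": 0.085, "delta_pos": [0, 0, 0], "roll": 0.12}]'

```text
time: 4.4
eef_pos: [0.5425, -0.1604, 0.2393]
orientation: [0.41, 0.912, 0.0, -0.0]
ft_force: [-0.4, 0.7, -0.4]
finger_gap: 0.0847
grasp_force: 0.0
```

carry_out --rows '[{"hand": 0.085, "delta_pos": [0, 0, 0], "roll": 0.12}, {"hand": 0.085, "delta_pos": [0, 0, 0], "roll": 0.12}, {"hand": 0.085, "delta_pos": [0, 0, 0], "roll": 0}]'

```text
time: 4.65
eef_pos: [0.5425, -0.1603, 0.2393]
orientation: [0.516, 0.857, -0.0, 0.0]
ft_force: [0.4, -1.0, 0.2]
finger_gap: 0.0848
grasp_force: 0.0
```

carry_out --rows '[{"hand": 0.085, "delta_pos": [0, 0, 0.035], "roll": 0}, {"hand": 0.085, "delta_pos": [0, 0, 0.035], "roll": 0}, {"hand": 0.085, "delta_pos": [0, 0, 0.02], "roll": 0}, {"hand": 0.085, "delta_pos": [0, 0, 0], "roll": 0}]'

```text
time: 4.98
eef_pos: [0.5404, -0.1595, 0.1456]
orientation: [0.511, 0.859, -0.0, -0.003]
ft_force: [-0.5, 0.2, -0.3]
finger_gap: 0.0852
grasp_force: 0.0
```

carry_out --rows '[{"hand": 0.085, "delta_pos": [-0.001, 0, 0.02], "roll": 0}, {"hand": 0.085, "delta_pos": [0, 0, 0.02], "roll": 0}, {"hand": 0.085, "delta_pos": [0, 0, 0.02], "roll": 0}, {"hand": 0.085, "delta_pos": [0, 0, 0.01], "roll": 0}, {"hand": 0.085, "delta_pos": [0, 0, 0], "roll": 0}]'

```text
time: 5.4
eef_pos: [0.5426, -0.161, 0.0785]
orientation: [0.512, 0.859, -0.0, -0.001]
ft_force: [-0.6, 0.2, -0.2]
finger_gap: 0.0849
grasp_force: 0.0
```

carry_out --force 40 --rows '[{"hand": 0.05, "delta_pos": [0, 0, 0], "roll": 0}, {"hand": 0.05, "delta_pos": [0, 0, 0], "roll": 0}, {"hand": 0.05, "delta_pos": [0, 0, 0], "roll": 0}, {"hand": 0.05, "delta_pos": [0, 0, 0], "roll": 0}, {"hand": 0.05, "delta_pos": [0, 0, 0], "roll": 0}]'

```text
time: 5.82
eef_pos: [0.5437, -0.1616, 0.0809]
orientation: [0.513, 0.858, 0.0, 0.001]
ft_force: [-2.0, -0.7, 6.1]
finger_gap: 0.0575
grasp_force: 40.9
```

carry_out --rows '[{"hand": 0.05, "delta_pos": [0, 0, -0.02], "roll": 0}, {"hand": 0.05, "delta_pos": [0, 0, -0.03], "roll": 0}, {"hand": 0.05, "delta_pos": [0, 0, -0.02], "roll": 0}, {"hand": 0.05, "delta_pos": [0, 0, 0], "roll": 0}, {"hand": 0.05, "delta_pos": [0, 0, 0], "roll": 0}]'

```text
time: 6.23
eef_pos: [0.5438, -0.1615, 0.1511]
orientation: [0.513, 0.858, 0.0, 0.002]
ft_force: [0.4, -0.0, -2.9]
finger_gap: 0.0572
grasp_force: 44.1
```

```bash
python3 - <<'E'
from h import *
s,T=tool();print(s["eef_pos"],s["q"],T.round(3)[:2],s["grasp_force"],s["ft_force"])
d=get_image("side");cv2.imwrite("pics/s1.png",d["image"])
E
```

```text
[ 0.54378466 -0.1614807   0.1511005 ] [-3.93925168e-01  5.13404945e-01  1.59480354e+00  1.31411750e-06
  1.02990092e+00 -8.87291274e-01] [[-0.474  0.881  0.003]
 [ 0.881  0.474 -0.001]] 44.14912778738653 [ 0.44367525 -0.00997696 -2.86376695]
```

View pics/s1.png

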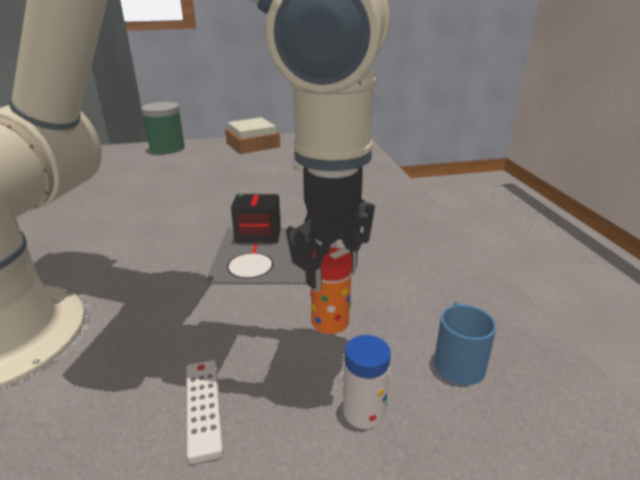

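carry_out --rows '[{"hand": 0.05, "delta_pos": [0.03, 0.0042, 0], "roll": 0}, {"hand": 0.05, "delta_pos": [0.03, 0.0042, 0], "roll": 0}, {"hand": 0.05, "delta_pos": [0.03, 0.0042, 0], "roll": 0}, {"hand": 0.05, "delta_pos": [0.03, 0.0042, 0], "roll": 0}, {"hand": 0.05, "delta_pos": [0.03, 0.0042, 0], "roll": 0}]'

```text
time: 6.7
eef_pos: [0.4891, -0.0179, 0.1484]
orientation: [0.513, 0.858, -0.0, -0.001]
ft_force: [0.9, 0.7, -1.7]
finger_gap: 0.057
grasp_force: 43.9
```

carry_out --rows '[{"hand": 0.05, "delta_pos": [0.03, 0.0042, 0], "roll": 0}, {"hand": 0.05, "delta_pos": [0.03, 0.0042, 0], "roll": 0}, {"hand": 0.05, "delta_pos": [0.03, 0.0042, 0], "roll": 0}, {"hand": 0.05, "delta_pos": [0.03, 0.0042, 0], "roll": 0}, {"hand": 0.05, "delta_pos": [0.03, 0.0042, 0], "roll": 0}]'

```text
time: 7.12
eef_pos: [0.4367, 0.1241, 0.1486]
orientation: [0.513, 0.858, -0.0, -0.001]
ft_force: [0.0, 1.1, -0.9]
finger_gap: 0.0575
grasp_force: 43.9
```

carry_out --rows '[{"hand": 0.05, "delta_pos": [0, 0, 0], "roll": -0.1}, {"hand": 0.05, "delta_pos": [0, 0, 0], "roll": -0.1}, {"hand": 0.05, "delta_pos": [0, 0, 0], "roll": -0.1}, {"hand": 0.05, "delta_pos": [0, 0, 0], "roll": -0.1}, {"hand": 0.05, "delta_pos": [0, 0, 0], "roll": -0.1}]'

```text
time: 7.53
eef_pos: [0.4373, 0.123, 0.1485]
orientation: [0.282, 0.959, -0.0, -0.001]
ft_force: [0.3, 0.1, -1.4]
finger_gap: 0.0572
grasp_force: 43.7
```

carry_out --rows '[{"hand": 0.05, "delta_pos": [0, 0, 0], "roll": -0.1}, {"hand": 0.05, "delta_pos": [0, 0, 0], "roll": -0.1}, {"hand": 0.05, "delta_pos": [0, 0, 0], "roll": -0.1}, {"hand": 0.05, "delta_pos": [0, 0, 0], "roll": -0.06}, {"hand": 0.05, "delta_pos": [0, 0, 0], "roll": 0}]'

```text
time: 7.95
eef_pos: [0.4374, 0.1229, 0.1486]
orientation: [0.107, 0.994, -0.0, -0.001]
ft_force: [0.3, -0.9, -2.2]
finger_gap: 0.0574
grasp_force: 43.7
```

```bash
python3 - <<'E'
from h import *
s,T=tool();print(s["eef_pos"],T.round(3)[:2],s["grasp_force"])
print("d to pad in tool",(T.T@(np.array([.4386,.1219,.085])-s["eef_pos"])).round(4))
d=get_image("side");cv2.imwrite("pics/s2.png",d["image"])
E
```

```text
[0.43742575 0.12288615 0.14858888] [[-0.977  0.213 -0.002]
 [ 0.213  0.977 -0.   ]] 43.69675521593308
d to pad in tool [-0.0015 -0.0007  0.0636]
```

View pics/s2.png

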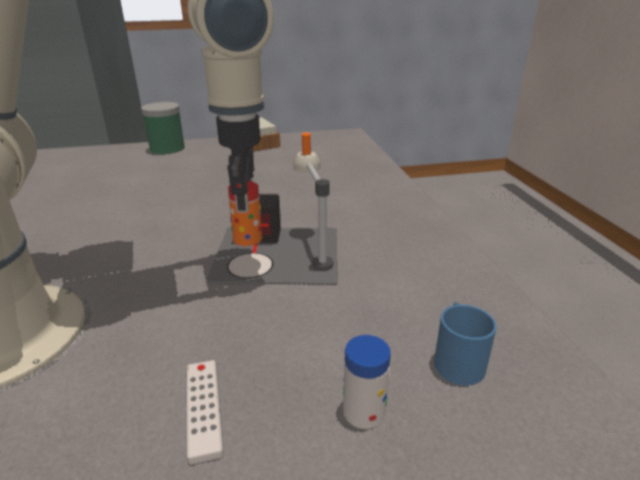

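The side view shows the jar at (245,215), held upright over the pad with its label side turned away towards the scanner. I'll lower it onto the pad.

carry_out --rows '[{"hand": 0.05, "delta_pos": [-0.0015, -0.0007, 0.02], "roll": 0}, {"hand": 0.05, "delta_pos": [0, 0, 0.02], "roll": 0}, {"hand": 0.05, "delta_pos": [0, 0, 0.015], "roll": 0}, {"hand": 0.05, "delta_pos": [0, 0, 0.004], "roll": 0}, {"hand": 0.05, "delta_pos": [0, 0, 0], "roll": 0}]'

```text
time: 8.42
eef_pos: [0.4385, 0.1218, 0.0893]
orientation: [0.11, 0.994, -0.0, -0.001]
ft_force: [0.1, 0.5, -1.6]
finger_gap: 0.0572
grasp_force: 43.7
```

carry_out --rows '[{"hand": 0.05, "delta_pos": [0, 0, 0.001], "roll": 0}, {"hand": 0.05, "delta_pos": [0, 0, 0.001], "roll": 0}, {"hand": 0.05, "delta_pos": [0, 0, 0.0005], "roll": 0}, {"hand": 0.05, "delta_pos": [0, 0, 0], "roll": 0}]'

```text
time: 8.75
eef_pos: [0.4396, 0.122, 0.0883]
orientation: [0.109, 0.994, 0.0, 0.0]
ft_force: [0.2, 0.8, -1.2]
finger_gap: 0.0568
grasp_force: 43.7
```

carry_out --rows '[{"hand": 0.05, "delta_pos": [0, 0, 0.001], "roll": 0}, {"hand": 0.05, "delta_pos": [0, 0, 0], "roll": 0}, {"hand": 0.05, "delta_pos": [0, 0, 0], "roll": 0}]'

```text
time: 9.0
eef_pos: [0.4395, 0.122, 0.087]
orientation: [0.109, 0.994, 0.0, 0.0]
ft_force: [-0.5, -0.9, 0.4]
finger_gap: 0.0576
grasp_force: 43.8
```

carry_out --rows '[{"hand": 0.05, "delta_pos": [0, 0, 0.0008], "roll": 0}, {"hand": 0.05, "delta_pos": [0, 0, 0], "roll": 0}, {"hand": 0.05, "delta_pos": [0, 0, 0], "roll": 0}]'

```text
time: 9.25
eef_pos: [0.4396, 0.1218, 0.0865]
orientation: [0.109, 0.994, -0.0, 0.001]
ft_force: [-1.3, -4.0, 13.3]
finger_gap: 0.0571
grasp_force: 41.3
```

Contact. I'll release slowly and rise.

carry_out --rows '[{"hand": 0.062, "delta_pos": [0, 0, -0.0005], "roll": 0}, {"hand": 0.07, "delta_pos": [0, 0, 0], "roll": 0}, {"hand": 0.085, "delta_pos": [0, 0, 0], "roll": 0}, {"hand": 0.085, "delta_pos": [0, 0, 0], "roll": 0}, {"hand": 0.085, "delta_pos": [0, 0, 0], "roll": 0}]'

```text
time: 9.67
eef_pos: [0.4393, 0.122, 0.0864]
orientation: [0.109, 0.994, -0.0, -0.0]
ft_force: [-0.1, -0.3, 0.7]
finger_gap: 0.0848
grasp_force: 0.0
```

carry_out --rows '[{"hand": 0.085, "delta_pos": [0, 0, -0.02], "roll": 0}, {"hand": 0.085, "delta_pos": [0, 0, -0.035], "roll": 0}, {"hand": 0.085, "delta_pos": [0, 0, -0.035], "roll": 0}, {"hand": 0.085, "delta_pos": [0, 0, -0.04], "roll": 0}, {"hand": 0.085, "delta_pos": [0, 0, -0.04], "roll": 0}]'

```text
time: 10.08
eef_pos: [0.4386, 0.1219, 0.2582]
orientation: [0.109, 0.994, -0.0, -0.0]
ft_force: [1.6, 0.4, -0.0]
finger_gap: 0.0848
grasp_force: 0.0
```

carry_out --rows '[{"hand": 0.085, "delta_pos": [0, 0, -0.02], "roll": 0}, {"hand": 0.085, "delta_pos": [-0.035, 0.02, 0], "roll": 0}, {"hand": 0.085, "delta_pos": [-0.035, 0.02, 0], "roll": 0}, {"hand": 0.085, "delta_pos": [-0.035, 0.02, 0], "roll": 0}, {"hand": 0.085, "delta_pos": [0, 0.02, 0], "roll": 0}]'

```text
time: 10.5
eef_pos: [0.5643, 0.1771, 0.2762]
orientation: [0.11, 0.994, 0.0, 0.001]
ft_force: [-2.3, -0.3, -1.2]
finger_gap: 0.0847
grasp_force: 0.0
```

```bash
python3 - <<'E'
from h import *
s,T=tool();print(s["eef_pos"],T.round(3)[:2])
d=get_image("top");cv2.imwrite("pics/t3.png",cv2.resize(d["image"][150:350,100:350],None,fx=3,fy=3)[:600,:750])
cv2.imwrite("pics/s3.png",cv2.resize(get_image("side")["image"][100:320,150:420],None,fx=2.7,fy=2.7))
measure((.4395,.122))
E
```

```text
[0.56426972 0.17712071 0.27618629] [[-0.976  0.218  0.003]
 [ 0.218  0.976 -0.   ]]
lid c [0.4318 0.0918 0.6835] h 0.6835 strip n 2980 yaw centre->mean 121.0 axis 122.9 len 0.021
```

View pics/t3.png

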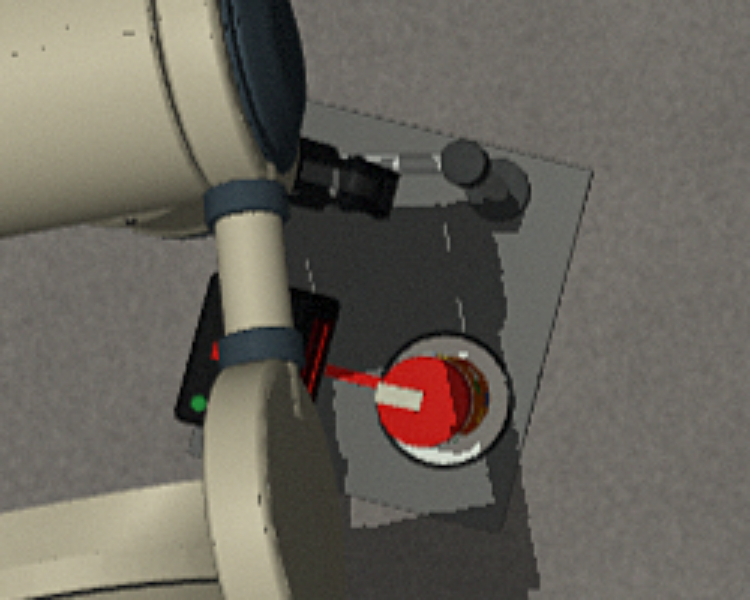

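The jar stands inside the ring with its strip (crop 400,397) pointing along the red line to the scanner. I'll measure it again, leaving the arm out of the mask.

```bash
sed -i 's/lid=near(P,jar,.045)&(P\[...,2\]>.1);/lid=near(P,jar,.036)\&(P[...,2]>.1)\&(P[...,2]<.14);/' h.py
python3 - <<'E'
from h import *
d,P=measure((.4395,.122))
m=near(P,(.582,.24),.045)&(P[...,2]>.17)&(P[...,2]<.25);print(m.sum())
d=get_image("side");P=pts(d)
k=near(P,(.58,.238),.03)&(P[...,2]>.2)&(P[...,2]<.25)&(d["image"][...,2]>120)&(d["image"][...,0]<80)
print("knob",k.sum(),P[k].mean(0).round(4))
s,T=tool();print("to knob in tool",(T.T@(np.array([.5805,.238,.213])-s["eef_pos"])).round(4))
E
```

```text
lid c [0.4398 0.118  0.1199] h 0.1199 strip n 112 yaw centre->mean 85.2 axis 56.3 len 0.016
0
knob 176 [0.5782 0.2334 0.222 ]
to knob in tool [-0.0085  0.0643  0.0631]
```

```bash
python3 - <<'E'
from h import *
d=get_image("top");P=pts(d);b,g,r=[d["image"][...,i].astype(int) for i in range(3)]
z=P[...,2];t=near(P,(.4395,.12),.045)&(z>.112)&(z<.135)
w=big(t&(g>110)&(b>100));red=t&(r>110)&(g<80);lid=w|big(red)
f=lambda m:np.array([plane(d,p,.121) for p in np.argwhere(m)[:,::-1]])[:,:2]
c=cv2.minEnclosingCircle(f(lid).astype(np.float32));s=f(w);R=cv2.minAreaRect((s*1000).astype(np.float32))
print("circle",c,"mean",f(lid).mean(0),"strip n",w.sum(),s.mean(0),R)
for cc in(np.array(c[0]),f(lid).mean(0)):
    v=s.mean(0)-cc;print("yaw",np.degrees(np.arctan2(v[1],v[0])),np.hypot(*v))
v=np.linalg.svd(s-s.mean(0))[2][0];print("axis",np.degrees(np.arctan2(v[1],v[0])))
E
```

```text
circle ((0.440069317817688, 0.11998675018548965), 0.028820635750889778) mean [0.43941543 0.12247934] strip n 100 [0.4427381  0.13370982] ((442.6457214355469, 134.1630859375), (28.593128204345703, 12.491985321044922), 80.26834869384766)
yaw 78.99482878376288 0.013980165404370927
yaw 73.5185468363822 0.011711696925319728
axis -99.74192990086952
```

The jar's yaw reads about 79–80° against the target 77.5°, and it is within 2 mm of the pad's centre, so that is good. Next I'll move over the knob.

carry_out --rows '[{"hand": 0.085, "delta_pos": [-0.004, 0.03, 0], "roll": 0}, {"hand": 0.085, "delta_pos": [-0.004, 0.03, 0], "roll": 0}, {"hand": 0.085, "delta_pos": [0, 0, 0], "roll": 0}, {"hand": 0.085, "delta_pos": [0, 0, 0], "roll": 0}]'

```text
time: 11.13
eef_pos: [0.5796, 0.2346, 0.2765]
orientation: [0.108, 0.994, -0.0, -0.0]
ft_force: [-0.6, -1.4, -0.1]
finger_gap: 0.0848
grasp_force: 0.0
```

```bash
python3 - <<'E'
from h import *
s,T=tool();print(s["eef_pos"],s["q"],"to knob in tool",(T.T@(np.array([.5805,.238,.213])-s["eef_pos"])).round(4))
E
```

```text
[0.57959158 0.23464261 0.27645968] [ 2.89257427e-01  4.62819427e-01  1.29370172e+00 -8.84012000e-05
  1.38516428e+00 -1.06486245e+00] to knob in tool [-0.0002  0.0035  0.0635]
```

carry_out --rows '[{"hand": 0.085, "delta_pos": [0, 0.0035, 0.015], "roll": 0}, {"hand": 0.085, "delta_pos": [0, 0, 0.018], "roll": 0}, {"hand": 0.085, "delta_pos": [0, 0, 0.018], "roll": 0}, {"hand": 0.085, "delta_pos": [0, 0, 0.012], "roll": 0}, {"hand": 0.085, "delta_pos": [0, 0, 0], "roll": 0}]'

```text
time: 11.55
eef_pos: [0.5789, 0.236, 0.2113]
orientation: [0.109, 0.994, -0.001, -0.002]
ft_force: [-0.2, -0.5, -0.3]
finger_gap: 0.0854
grasp_force: 0.0
```

carry_out --force 50 --rows '[{"hand": 0.012, "delta_pos": [0, 0, 0], "roll": 0}, {"hand": 0.012, "delta_pos": [0, 0, 0], "roll": 0}, {"hand": 0.012, "delta_pos": [0, 0, 0], "roll": 0}, {"hand": 0.012, "delta_pos": [0, 0, 0], "roll": 0}, {"hand": 0.012, "delta_pos": [0, 0, 0], "roll": 0}]'

```text
time: 11.97
eef_pos: [0.5809, 0.2377, 0.2142]
orientation: [0.109, 0.994, 0.0, 0.0]
ft_force: [0.2, 0.2, 0.3]
finger_gap: 0.0249
grasp_force: 0.0
```

carry_out --rows '[{"hand": 0.012, "delta_pos": [0, 0, 0], "roll": 0}, {"hand": 0.012, "delta_pos": [0, 0, 0], "roll": 0}, {"hand": 0.012, "delta_pos": [0, 0, 0], "roll": 0}, {"hand": 0.012, "delta_pos": [0, 0, 0], "roll": 0}, {"hand": 0.012, "delta_pos": [0, 0, 0], "roll": 0}]'

```text
time: 12.38
eef_pos: [0.5812, 0.2393, 0.2144]
orientation: [0.108, 0.994, 0.001, 0.001]
ft_force: [-0.3, 12.3, 4.9]
finger_gap: 0.0187
grasp_force: 50.1
```

```bash
cat > arc.py <<'E'
from h import *
s,T=tool();k=np.array(s["eef_pos"])[:2];pad=np.array([.4386,.1219]);y=np.radians(77.5)
h=pad+.15*np.array([np.sin(y),-np.cos(y)]);a=np.arctan2(*(k-h)[::-1])
print("tcp",s["eef_pos"],"r",np.hypot(*(k-h)),"ang",a,"to go",np.pi/2+y-a)
N=int(np.ceil((np.pi/2+y-a)/.13));aa=np.linspace(a,np.pi/2+y,N+1)[1:];rr=np.linspace(np.hypot(*(k-h)),.15,N+1)[1:]
p=h+rr[:,None]*np.c_[np.cos(aa),np.sin(aa)];dw=np.diff(np.r_[[k],p],axis=0)
print((np.c_[dw,np.zeros(N)]@T)[:, :2].round(4).tolist())
E
python3 arc.py
```

```text
tcp [0.58123345 0.23928324 0.21443751] r 0.14989763159895605 ang 1.5962227646332834 to go 1.3272037324572188
[[0.0173, -0.0054], [0.0165, -0.0074], [0.0155, -0.0094], [0.0142, -0.0111], [0.0128, -0.0128], [0.0112, -0.0142], [0.0094, -0.0155], [0.0074, -0.0165], [0.0054, -0.0173], [0.0033, -0.0178], [0.0011, -0.0181]]
```

carry_out --rows '[{"hand": 0.012, "delta_pos": [0.0173, -0.004, 0], "roll": 0}, {"hand": 0.012, "delta_pos": [0.0165, -0.0074, 0], "roll": 0}, {"hand": 0.012, "delta_pos": [0.0155, -0.0094, 0], "roll": 0}, {"hand": 0.012, "delta_pos": [0.0142, -0.0111, 0], "roll": 0}, {"hand": 0.012, "delta_pos": [0, 0, 0], "roll": 0}]'

```text
time: 12.8
eef_pos: [0.5082, 0.2219, 0.2143]
orientation: [0.108, 0.994, 0.002, -0.001]
ft_force: [-14.9, 23.9, 8.1]
finger_gap: 0.0191
grasp_force: 51.7
```

```bash
python3 arc.py
```

```text
tcp [0.50821286 0.22188493 0.21433787] r 0.15312191039470105 ang 2.0964367860882827 to go 0.8269897110022195
[[0.0122, -0.0133], [0.0106, -0.0146], [0.0087, -0.0157], [0.0068, -0.0166], [0.0048, -0.0172], [0.0027, -0.0176], [0.0006, -0.0177]]
```

carry_out --rows '[{"hand": 0.012, "delta_pos": [0.002, 0.002, 0], "roll": 0}, {"hand": 0.012, "delta_pos": [0, 0, 0], "roll": 0}, {"hand": 0.012, "delta_pos": [0, 0, 0], "roll": 0}]'

```text
time: 13.05
eef_pos: [0.5098, 0.2229, 0.2143]
orientation: [0.109, 0.994, 0.0, -0.0]
ft_force: [-5.5, 1.2, 10.4]
finger_gap: 0.0186
grasp_force: 52.1
```

```bash
python3 - <<'E'
from h import *
s,T=tool();print(s["ft_force"],s["wrist_torque"])
d=get_image("top");cv2.imwrite("pics/t4.png",d["image"][120:400,60:400]);P=pts(d);z=P[...,2]
k=near(P,(.582,.089),.03)&(z>.185)&(z<.21);q=P[k][:,:2];print("hinge cap",k.sum(),cv2.minEnclosingCircle(q.astype(np.float32)),q.mean(0))
d=get_image("side");P=pts(d)
k=near(P,(.508,.222),.03)&(P[...,2]>.2)&(P[...,2]<.25)&(d["image"][...,2]>120)&(d["image"][...,0]<80)
print("knob",k.sum(),P[k].mean(0).round(4),P[k].min(0).round(4),P[k].max(0).round(4))
E
python3 arc.py
```

```text
[-5.53815289  1.23291461 10.40049283] [ 0.27494803  1.09293812 -0.40866176]
hinge cap 212 ((0.5794576406478882, 0.09545956552028656), 0.021364495158195496) [0.58240915 0.09060745]
knob 20 [0.5133 0.2152 0.2025] [0.5038 0.2111 0.2003] [0.5208 0.2197 0.2055]
tcp [0.50983678 0.22297274 0.21430468] r 0.1532604564134157 ang 2.0837096205913332 to go 0.8397168764991689
[[0.0126, -0.0134], [0.0108, -0.0147], [0.009, -0.0159], [0.007, -0.0168], [0.0049, -0.0174], [0.0028, -0.0179], [0.0006, -0.018]]
```

The force has relaxed. The hinge that fits the path is about (0.580, 0.090), so I'll continue with that.

```bash
sed -i 's/^h=.*;a=/h=np.array([.580,.090]);a=/' arc.py; python3 arc.py
```

```text
tcp [0.50983678 0.22297274 0.21430468] r 0.1503483575266662 ang 2.0563193808103826 to go 0.8671071162801196
[[0.0134, -0.0129], [0.0117, -0.0145], [0.0098, -0.0158], [0.0078, -0.0169], [0.0056, -0.0177], [0.0034, -0.0183], [0.0011, -0.0185]]
```

carry_out --rows '[{"hand": 0.012, "delta_pos": [0.0134, -0.0129, 0.001], "roll": 0}, {"hand": 0.012, "delta_pos": [0.0117, -0.0145, 0], "roll": 0}, {"hand": 0.012, "delta_pos": [0.0098, -0.0158, 0], "roll": 0}, {"hand": 0.012, "delta_pos": [0, 0, 0], "roll": 0}]'

```text
time: 13.48
eef_pos: [0.4643, 0.1881, 0.2138]
orientation: [0.108, 0.994, 0.001, -0.0]
ft_force: [-15.1, 16.4, 18.5]
finger_gap: 0.0183
grasp_force: 53.6
```

```bash
python3 arc.py; python3 -c "
from h import *
print(env.read_state()['ft_force'])"
```

```text
tcp [0.46428925 0.18810871 0.21384492] r 0.15170463184748872 ang 2.4383312491182854 to go 0.4850952479722168
[[0.0072, -0.0169], [0.0051, -0.0176], [0.0029, -0.018], [0.0007, -0.0182]]
[-15.0657016   16.3628378   18.47441515]
```

carry_out --rows '[{"hand": 0.012, "delta_pos": [0.0022, 0.0012, -0.002], "roll": 0}, {"hand": 0.012, "delta_pos": [0.0075, -0.0165, 0], "roll": 0}, {"hand": 0.012, "delta_pos": [0.0058, -0.0175, 0], "roll": 0}, {"hand": 0.012, "delta_pos": [0, 0, 0], "roll": 0}, {"hand": 0.012, "delta_pos": [0, 0, 0], "roll": 0}]'

```text
time: 13.9
eef_pos: [0.4417, 0.1593, 0.2144]
orientation: [0.109, 0.994, 0.0, -0.002]
ft_force: [-16.6, 8.0, 8.5]
finger_gap: 0.0188
grasp_force: 55.9
```

```bash
python3 arc.py
```

```text
tcp [0.44168759 0.15930293 0.21437827] r 0.15470365016106435 ang 2.677096772395695 to go 0.24632972469480707
[[0.0012, -0.019], [-0.0012, -0.0187]]
```

carry_out --rows '[{"hand": 0.012, "delta_pos": [0.005, -0.0185, -0.001], "roll": 0}, {"hand": 0.012, "delta_pos": [0.0018, -0.0185, 0], "roll": 0}, {"hand": 0.012, "delta_pos": [0, 0, 0], "roll": 0}, {"hand": 0.012, "delta_pos": [0, 0, 0], "roll": 0}, {"hand": 0.012, "delta_pos": [0, 0, 0], "roll": 0}]'

```text
time: 14.32
eef_pos: [0.4275, 0.124, 0.2147]
orientation: [0.109, 0.994, -0.001, -0.003]
ft_force: [-11.0, -3.9, -5.2]
finger_gap: 0.0184
grasp_force: 53.9
```

```bash
python3 - <<'E'
from h import *
d=get_image("side");P=pts(d);z=P[...,2];cv2.imwrite("pics/s5.png",cv2.resize(d["image"][60:320,120:420],None,fx=2.3,fy=2.3))
b,g,r=[d["image"][...,i].astype(int) for i in range(3)]
w=near(P,(.44,.12),.06)&(z>.16)&(z<.192);q=P[w]
print("shade",w.sum(),q.mean(0).round(4),q.min(0).round(4),q.max(0).round(4))
for n in("side","top"):
    if n=="top":get_image(n)
    for r in finder.mark_of(n,"lamp_grip")[:1]:print(n,r)
    d=get_image(n)
    for r in finder.mark_of(n,"lamp_hinge")[:1]:print(n,r,plane(d,r["centre"],.18))
E
```

```text
shade 586 [0.4458 0.1031 0.1808] [0.4069 0.0914 0.1659] [0.4987 0.1291 0.1919]
side {'centre': [321.1, 191.9], 'score': 0.76} [0.5773023  0.07234407 0.18      ]
top {'centre': [246.6, 282.8], 'score': 0.48}
top {'centre': [252.8, 202.5], 'score': 0.55} [0.58754269 0.09267627 0.18      ]
```

View pics/s5.png

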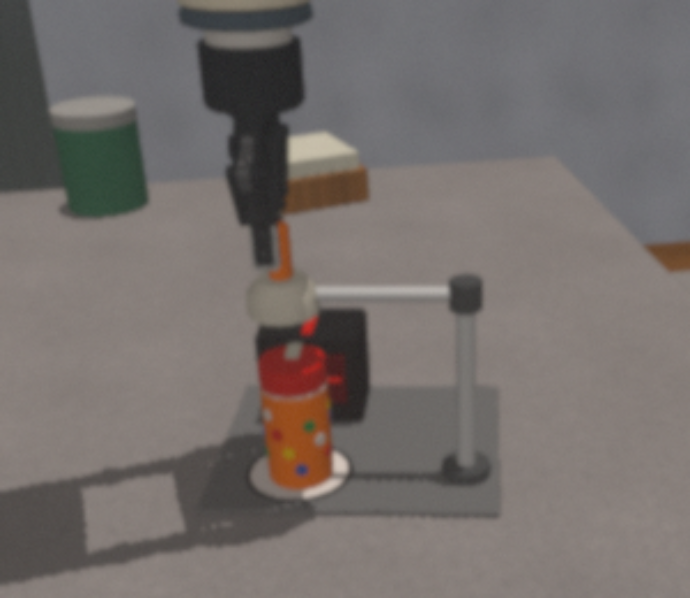

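The side crop shows the lamp shade (282,298) right above the jar, with the knob near the edge of the pads. The shade's y works out at about 0.121, against the pad's 0.122. I'll release and rise.

carry_out --rows '[{"hand": 0.05, "delta_pos": [0, 0, 0], "roll": 0}, {"hand": 0.085, "delta_pos": [0, 0, 0], "roll": 0}, {"hand": 0.085, "delta_pos": [0, 0, 0], "roll": 0}, {"hand": 0.085, "delta_pos": [0, 0, 0], "roll": 0}, {"hand": 0.085, "delta_pos": [0, 0, 0], "roll": 0}]'

```text
time: 15.13
eef_pos: [0.4303, 0.1247, 0.2157]
orientation: [0.109, 0.994, 0.0, 0.0]
ft_force: [0.6, -0.3, 0.2]
finger_gap: 0.0774
grasp_force: 0.0
```

carry_out --rows '[{"hand": 0.085, "delta_pos": [0, 0, -0.02], "roll": 0}, {"hand": 0.085, "delta_pos": [0, 0, -0.03], "roll": 0}, {"hand": 0.085, "delta_pos": [0, 0, -0.035], "roll": 0}, {"hand": 0.085, "delta_pos": [0, 0, -0.035], "roll": 0}, {"hand": 0.085, "delta_pos": [0, 0, -0.02], "roll": 0}]'

```text
time: 15.55
eef_pos: [0.4307, 0.1248, 0.3592]
orientation: [0.109, 0.994, 0.001, 0.002]
ft_force: [0.1, 0.3, 0.9]
finger_gap: 0.0847
grasp_force: 0.0
```

carry_out --rows '[{"hand": 0.085, "delta_pos": [0, 0.03, 0], "roll": 0}, {"hand": 0.085, "delta_pos": [0, 0.035, 0], "roll": 0}, {"hand": 0.085, "delta_pos": [0, 0.035, 0], "roll": 0}, {"hand": 0.085, "delta_pos": [0, 0.035, 0], "roll": 0}, {"hand": 0.085, "delta_pos": [0, 0.035, 0], "roll": 0}]'

```text
time: 15.97
eef_pos: [0.4668, 0.2924, 0.3557]
orientation: [0.109, 0.994, 0.0, 0.0]
ft_force: [0.5, -0.6, 0.0]
finger_gap: 0.0849
grasp_force: 0.0
```

carry_out --rows '[{"hand": 0.085, "delta_pos": [0, 0.035, 0], "roll": 0}, {"hand": 0.085, "delta_pos": [0, 0.035, 0], "roll": 0}, {"hand": 0.085, "delta_pos": [0, 0.03, 0], "roll": 0}, {"hand": 0.085, "delta_pos": [0, 0, 0], "roll": 0}, {"hand": 0.085, "delta_pos": [0, 0, 0], "roll": 0}]'

```text
time: 16.38
eef_pos: [0.4882, 0.3895, 0.3547]
orientation: [0.108, 0.994, -0.0, -0.0]
ft_force: [0.6, 1.0, -0.2]
finger_gap: 0.0847
grasp_force: 0.0
```

```bash
python3 - <<'E'
from h import *
d=get_image("top");P=pts(d);z=P[...,2];cv2.imwrite("pics/t6.png",cv2.resize(d["image"][150:350,100:350],None,fx=3,fy=3))
k=near(P,(.4386,.122),.05)&(z>.228)&(z<.25);print("knob",k.sum(),P[k].mean(0).round(4))
k=near(P,(.583,.09),.03)&(z>.188)&(z<.21);print("cap",P[k].mean(0).round(4))
d=get_image("side");cv2.imwrite("pics/s6.png",d["image"]);P=pts(d);z=P[...,2]
k=near(P,(.44,.12),.06)&(z>.2)&(z<.25);print("knob side",k.sum(),P[k].mean(0).round(4),P[k].min(0),P[k].max(0))
w=near(P,(.44,.115),.035)&(z>.164)&(z<.178);print("shade",P[w].min(0).round(4),P[w].max(0).round(4))
E
```

```text
knob 118 [0.4377 0.1206 0.2383]
cap [0.5835 0.0889 0.1921]
knob side 254 [0.4363 0.1166 0.2227] [0.42673984 0.1099707  0.2000449 ] [0.44613307 0.12855883 0.24191653]
shade [0.4068 0.0916 0.1659] [0.4736 0.1207 0.1779]
```

View pics/t6.png

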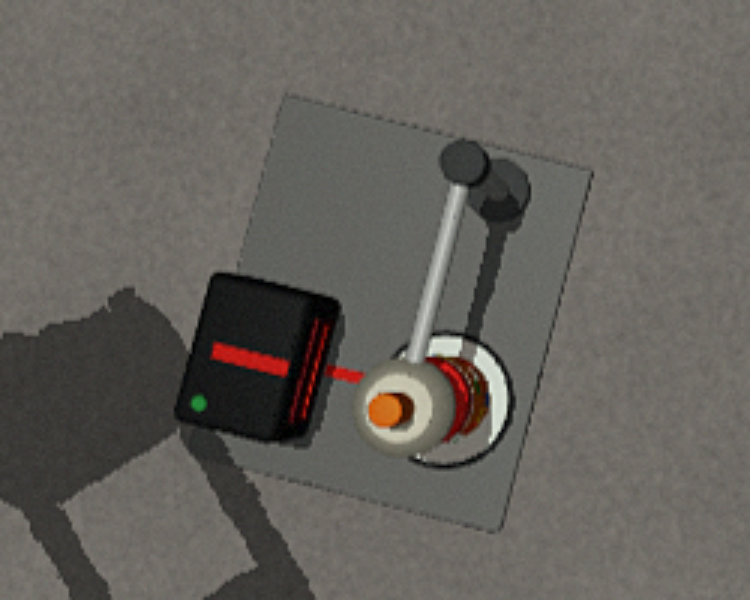

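View pics/s6.png

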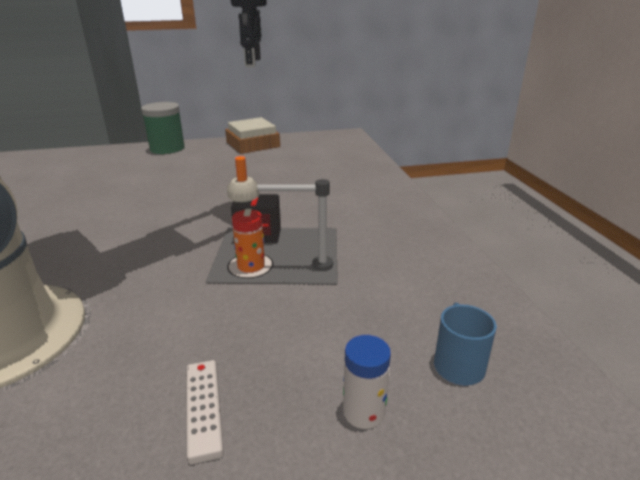

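The knob is at (0.4377, 0.1206), within 2 mm of the pad's centre. The jar stands upright in the ring, the bystanders haven't moved, and the arm is clear of everything. I'll hand it in.

```bash
python3 -c "
from station import env
print(env.hand_in())"
```

```text
the job is handed in; nothing more can be done
None
```

The job is handed in, with no verdict returned: the jar stands in the scan pad's ring with its label facing the scanner (about 2° off square by my measurement), the lamp hangs above it within 2 mm of the pad's centre, and the blue-lidded jar, mug and remote were not touched.

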